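# Slide the red-handled fixture plate onto the pad in front of the press

## Robot

A 6-joint arm with a two-finger parallel gripper is mounted at the origin on a cart in front of the work surface, level with it; the furniture and walls round the work are solid. World frame = base frame: x ahead of the robot, y to its left, z up, the work surface at z = 0. Lengths are in m, angles in rad, forces in N, time in s.
With the tool pointing down it reaches from about 0.25 to 0.775 m from the base axis. Payload 4 kg.
Tool frame: the origin (TCP) lies at the centre of the arm's flange, where the gripper is bolted on; the fingertips stand 199 mm ahead of it and the grasp point (between the pads) lies 180 mm ahead of it (robot.tcp_to_tips is the z of the fingertips in the tool frame, in m); z points along the fingers, y is the line along which they close (so a half turn about z gives the same grasp; the last joint's range is limited). The gripper opens to 94 mm and grips with 3 to 60 N. Pads are 16 mm wide; open, the fingers measure 119 mm over their backs; the gripper's body (75 mm by 177 mm) begins 78 mm behind the grasp point.
Start: joints at [1.023, 0.087, 1.371, -0, 1.684, -0.103], TCP at [0.237, 0.496, 0.405] pointing down, gripper open.
Joint ranges: [-3.1, 3.1], [-0.76, 2.03], [0.27, 2.55], [-1.08, 4.22], [0.17, 2.65], [-2.57, 2.57]. Speed limits (rad/s): [2.79, 2.79, 3.14, 3.14, 3.14, 3.14].

## Interface

Orientations are given as [roll, pitch, yaw] about the fixed x, y, z axes, in that order (R = Rz(yaw) Ry(pitch) Rx(roll)).
In Python, from bench import robot gives the robot as it stands.
- The arm moves only by the tool play_rows, never from a script. Its arguments are lists of equal length, an entry for each row: "translation": the shift along the tool's x, y, z scaled (see below), a list of three; "twist": the turn, a rotation vector about the tool's x, y, z scaled (see below), a list of three; "gripper": the opening, from -1 (shut) to 1 (fully open). A call has 1 to 8 rows; each row shifts and turns the commanded pose from where the row before left it, along the tool's axes as they then stand; what a row does not reach is not made up. The controller multiplies each number of a shift by 0.04 m and each number of a turn by 0.1 rad. A row lasts 1/10 s, in which the tool goes at most 50 mm and 8.59 degrees, less where a joint would pass 70% of its speed; a pose out of reach is approached as far as the arm can. A call with a number of a shift or a turn outside -1 to 1 is refused whole. A call with a gripper value outside its range is refused whole. The fingers move at their own pace and stop on an object; the grip force is fixed at half the most. Time passes only in rows, so rows that do not move let the fingers close. It gives the time, the measured TCP pose, the force, the opening and the grip force at its end, in the units of the state.
- robot.get_obs(): the state, without advancing time (a new reading comes with each control period).
- robot.snapshot(name): name is "scene" or "side" or "wrist"; returns the picture (480x640x3 uint8, red, green, blue); there is no depth.
- robot.camera_model(name): a dict with "camera_matrix" (3x3 intrinsics, pixels), "rvec" (rotation vector, rad) and "tvec" (3), from world to camera coordinates, as OpenCV has them. Camera axes: x right, y down, z forward; pixel columns grow to the right and rows downward; lengths in m; the calibration is good to about 2 mm. The wrist camera is an equidistant fisheye: a pixel r from the principal point sees the ray r / f radians off the axis. A picture is of the moment at which its call begins: read the wrist's pose just before it. camera_model takes no time and is no camera call; for the wrist camera it gives the pose at the moment of the call.
- robot.close_job(): hands the job in; it is judged then, once.
Trained networks look in the newest picture that a camera, given by its name, has taken for a name from the list of things; names that differ only in an ending like _2 or _b are one class to them, and where a whole thing is asked for, a point or a joint stands for the part that bears it (a point fixed in the world has none). Each returns a list of dicts, best first, with "score" (0 to 1); they miss things now and then, are a little off and sometimes report something else, mostly with a low value. They report only what shows in the picture. A call takes as long as a camera call.
- robot.recognise(name, camera): "centre" ([x, y, z] in m, in world coordinates, good to about 4 mm: the middle of the surface that is visible of it).
- robot.spot_point(name, camera): "centre" ([x, y, z] in m, in world coordinates, good to about 4 mm: a listed point, or the origin of a listed thing).
The state is a dict: "time": time; "joint_positions": joint angles; "qvel": joint speeds; "joint_torque": joint torques, N m; "tool_pos": TCP position; "ee_rot": TCP orientation; "wrist_force": force on the tool from outside, world axes, zero at the start; "wrist_torque": the same for the moment, N m; "width": finger opening in m; "finger_force": force on a finger pad.
Only numpy, scipy, OpenCV 4.12 (cv2) and the standard library are available. Lean on these libraries where they do the work, as an engineer would, in place of code of your own. Each camera call takes 0.05 s, during which the arm holds its last target. There are 200 camera calls.

## Task

Set up the press's next fixture: slide the aluminium plate with the red grip bar across the bench onto the black pad with yellow corner marks, and leave it centred there with its long side along the pad's long side. Keep it flat on the bench all the way, do not lift it, and leave the plate with the blue bar where it is.

Things in the scene. Friction and masses are not known exactly. Their poses are not given: they have to be found in the camera images.
- plate_red_bar (a point): Centre of the red grip bar of the plate to be moved, 43 mm above the plate's underside (it lies 43 mm above the bench). The plate is bare aluminium, 120 x 80 x 12 mm, about 0.5 kg, lying loose on the bench. The bar stands centrally over it on two posts: 66 mm long (along the plate's long side), 16 mm thick, from 30 to 56 mm above the bench. x axis: along the plate and the bar; y axis: across them, the way to pinch the bar; z up.
- plate_blue_bar (a point): Centre of the blue grip bar of a second, otherwise equal, loose plate, which must stay where it is. The same sizes and axes as for the red one. The two plates may stand on either side.
- pad: The target: a thin black film pad, 150 x 110 mm, with yellow corner marks, stuck flush to the bench (no edge that could catch a plate). Origin at its centre on the bench; x axis along its 150 mm side, y along its 110 mm side. Behind it, to the right, stands the tall fixed white press (x above 0.58, y about -0.37 to -0.07, over 0.3 m high): bring the arm across in front of it.

How it is judged:
By the outcome, as a careful person would: the job done as asked, in the order asked, and still so for the second after the job is handed in, with the robot touching nothing.
It also fails if it takes over 42 s, if anything falls off the work surface, if the arm or the gripper's body presses on something with over 40 N, if the wrist force passes 120 N, or if a joint passes its speed limit or range.

## Working session

There is one attempt and no reset: what is moved stays moved. The work goes in short steps, Python scripts to look and compute and a tool call to move; the robot and the scene stay as the last step left them, time stands still between calls to the robot, and variables do not carry over. Pictures are saved under pics/ and viewed, at most 10 in all, crops included, and the job is handed in when it is done.

Besides the shell and the picture viewer there is one more tool, called after ">>>" as name(argument=value, ...), one argument or row to a line, values as JSON. play_rows: Moves the arm, as the interface text tells. Its arguments: {"type":"object","properties":{"translation":{"type":"array","items":{"type":"array","items":{"type":"number","minimum":-1,"maximum":1}}},"twist":{"type":"array","items":{"type":"array","items":{"type":"number","minimum":-1,"maximum":1}}},"gripper":{"type":"array","items":{"type":"number"}}},"required":["translation","twist","gripper"]}

```bash
mkdir -p pics; python3 - <<'E'
from bench import robot
import cv2
for c in("scene","side"):
    im=robot.snapshot(c); cv2.imwrite(f"pics/{c}0.png",im[:,:,::-1])
    for n in("plate_red_bar","plate_blue_bar","pad"):
        print(c,n,[(d["score"],d["centre"]) for d in robot.spot_point(n,c)][:3])
o=robot.get_obs();print(o["time"],o["tool_pos"],o["ee_rot"],o["width"],o["wrist_force"])
E
```

```text
scene plate_red_bar [(0.61, [0.4829, 0.2249, 0.0433])]
scene plate_blue_bar [(0.77, [0.4581, -0.3206, 0.0411])]
scene pad [(0.73, [0.5151, -0.0056, -0.0022]), (0.22, [0.4566, -0.3224, 0.0437])]
side plate_red_bar []
side plate_blue_bar [(0.62, [0.4604, -0.3195, 0.0444])]
side pad [(0.61, [0.5128, -0.003, -0.0011])]
0.4 [0.23665587 0.49647352 0.40454032] [-3.14139201e+00 -3.66996967e-05  2.69677436e+00] 0.09399042241247481 [ 1.01353028 -0.54897032  0.8253298 ]
```

View pics/scene0.png

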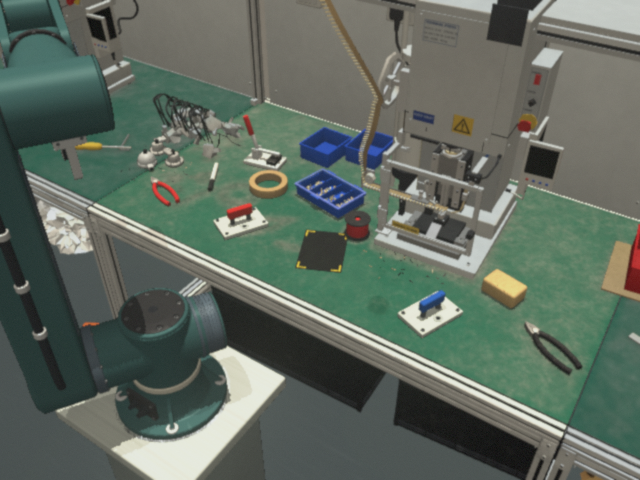

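View pics/side0.png

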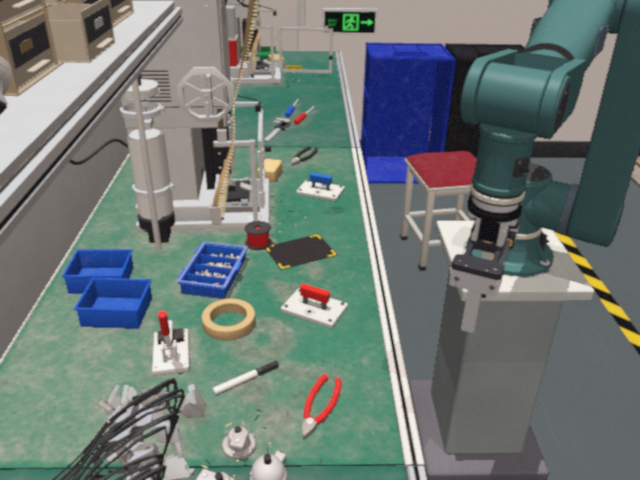

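The scene picture shows the red plate at about (241,218), the pad at (322,250) with a spool close by at (357,225), and the blue plate at (431,312). The network positions agree with this. Next I'll find the yaws from rectified views.

```bash
cat > h.py <<'E'
import numpy as np,cv2
from bench import robot
X1,Y1,S=0.66,0.33,1500.  # top-left world corner; px per m; u=(Y1-y)*S, v=(X1-x)*S
def rect(c,im,z,W=690,H=420):
    m=robot.camera_model(c)
    w=np.array([[X1,Y1,z],[X1,Y1-W/S,z],[X1-H/S,Y1-W/S,z],[X1-H/S,Y1,z]])
    p,_=cv2.projectPoints(w,m["rvec"],m["tvec"],m["camera_matrix"],None)
    M=cv2.getPerspectiveTransform(p[:,0].astype(np.float32),np.float32([[0,0],[W,0],[W,H],[0,H]]))
    return cv2.warpPerspective(im,M,(W,H),flags=cv2.INTER_CUBIC)
def box(mask):
    cs,_=cv2.findContours(mask.astype(np.uint8)*255,0,1)
    return sorted(cs,key=cv2.contourArea)[::-1]
def report(r,n,pts):
    (u,v),(a,b),_=q=cv2.minAreaRect(pts); c=cv2.boxPoints(q)
    w=np.c_[X1-c[:,1]/S,Y1-c[:,0]/S]
    e=[w[1]-w[0],w[2]-w[1]]; e=max(e,key=np.linalg.norm)
    print(n,"c",np.round([X1-v/S,Y1-u/S],4),"size",np.round([a/S,b/S],4),"yaw",round((np.degrees(np.arctan2(e[1],e[0]))+90)%180-90,2))
E
python3 - <<'E'
from h import *
out=[]
for c in("scene","side"):
    im=cv2.imread(f"pics/{c}0.png")
    g=rect(c,im,0.); t=rect(c,im,.012); out.append(g)
    h=cv2.cvtColor(t,cv2.COLOR_BGR2HSV).astype(int)
    m=(h[...,1]<50)&(h[...,2]>130); m[:, 330:]=0
    report(t,c+" plate",cv2.convexHull(box(m)[0]))
    h=cv2.cvtColor(g,cv2.COLOR_BGR2HSV).astype(int)
    d=(h[...,2]<75)&(h[...,1]<110); report(g,c+" dark",cv2.convexHull(box(d)[0]))
    y=(h[...,0]>18)&(h[...,0]<35)&(h[...,1]>120)&(h[...,2]>120)
    for k in box(y)[:6]:
        q=k[:,0].mean(0); print("y",cv2.contourArea(k),np.round([X1-q[1]/S,Y1-q[0]/S],4))
cv2.imwrite("pics/r0.png",cv2.resize(np.vstack(out),None,fx=.7,fy=.7))
E
```

```text
scene plate c [0.4859 0.2203] size [0.0863 0.137 ] yaw -27.81
scene dark c [ 0.5342 -0.0262] size [0.1711 0.1612] yaw 24.78
y 566.0 [ 0.4741 -0.0739]
y 551.5 [0.4363 0.0068]
y 546.5 [0.5533 0.0611]
y 145.5 [ 0.5923 -0.0108]
y 71.5 [ 0.5838 -0.0283]
side plate c [0.5083 0.2081] size [0.116 0.192] yaw -28.07
side dark c [ 0.5135 -0.0028] size [0.1457 0.1053] yaw 24.66
y 792.0 [0.5534 0.0621]
y 778.5 [0.437  0.0085]
y 763.0 [ 0.474  -0.0705]
y 316.5 [ 0.5925 -0.0095]
y 143.5 [ 0.5827 -0.0275]
```

View pics/r0.png

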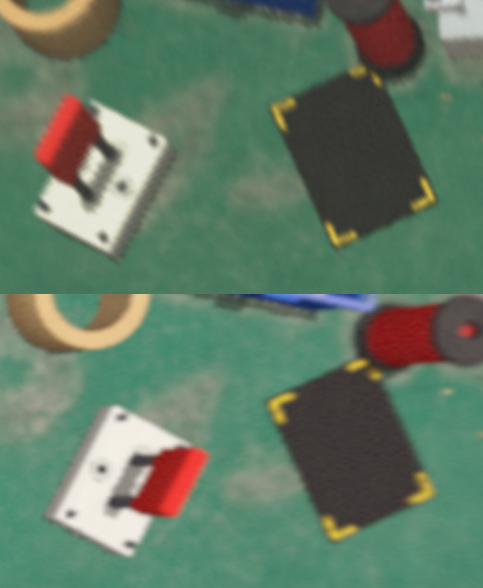

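The rectified views show the pad centred at about (0.514, -0.004) with yaw 24.7°, and the plate at yaw about -28°. The tool's x axis already lies close to the plate's. I'll move above the plate and look with the wrist camera.

>>> play_rows(
  translation=[
    [-0.5,-0.2,0.05],
    [-0.53,-0.22,0.07],
    [-0.53,-0.22,0.07],
    [-0.53,-0.22,0.07],
    [-0.53,-0.22,0.07],
    [-0.53,-0.22,0.07],
    [-0.53,-0.22,0.07],
    [-0.53,-0.22,0.07],
  ],
  twist=[
    [0,0,0],
    [0,0,0],
    [0,0,0],
    [0,0,0],
    [0,0,0],
    [0,0,0],
    [0,0,0],
    [0,0,0],
  ],
  gripper=[1,1,1,1,1,1,1,1],
)

```text
time: 1.2
tool_pos: [0.3592, 0.3604, 0.3831]
ee_rot: [3.141, 0.0, 2.697]
wrist_force: [-0.2, 0.2, 0.3]
width: 0.0941
finger_force: 0.0
```

>>> play_rows(
  translation=[
    [-0.53,-0.22,0.07],
    [-0.53,-0.22,0.07],
    [-0.53,-0.22,0.07],
    [-0.53,-0.22,0.07],
    [-0.53,-0.22,0.07],
    [-0.53,-0.22,0.07],
    [-0.53,-0.22,0.07],
    [-0.53,-0.22,0.07],
  ],
  twist=[
    [0,0,0],
    [0,0,0],
    [0,0,0],
    [0,0,0],
    [0,0,0],
    [0,0,0],
    [0,0,0],
    [0,0,0],
  ],
  gripper=[1,1,1,1,1,1,1,1],
)

```text
time: 2.0
tool_pos: [0.4821, 0.2239, 0.3607]
ee_rot: [3.141, 0.0, 2.697]
wrist_force: [-0.2, 0.1, 1.4]
width: 0.0939
finger_force: 0.0
```

```bash
python3 - <<'E'
from h import *
m=robot.camera_model("wrist"); im=robot.snapshot("wrist"); o=robot.get_obs()
cv2.imwrite("pics/w1.png",im[:,:,::-1]); 
import pickle; pickle.dump(m,open("m1.pkl","wb"))
print(o["time"],o["tool_pos"],o["ee_rot"],o["joint_positions"])
R=cv2.Rodrigues(np.array(m["rvec"]))[0]; print("cam",-R.T@m["tvec"],R[2],m["camera_matrix"])
for n in("plate_red_bar","pad"): print(n,[(d["score"],d["centre"]) for d in robot.spot_point(n,"wrist")][:2])
E
```

```text
2.05 [0.48381433 0.22176261 0.35991821] [-3.13961117e+00  2.28161668e-03  2.69381310e+00] [ 0.32409942  0.06076799  1.48750593 -0.00301207  1.59306567 -0.79898255]
cam [0.4151834  0.25476248 0.34144736] [ 0.22834886 -0.10849461 -0.96751523] [[371.64829954   0.         319.07331036]
 [  0.         371.64829954 240.68840409]
 [  0.           0.           1.        ]]
plate_red_bar [(0.66, [0.4853, 0.2247, 0.0462]), (0.64, [0.5139, -0.0071, -0.0031])]
pad []
```

View pics/w1.png

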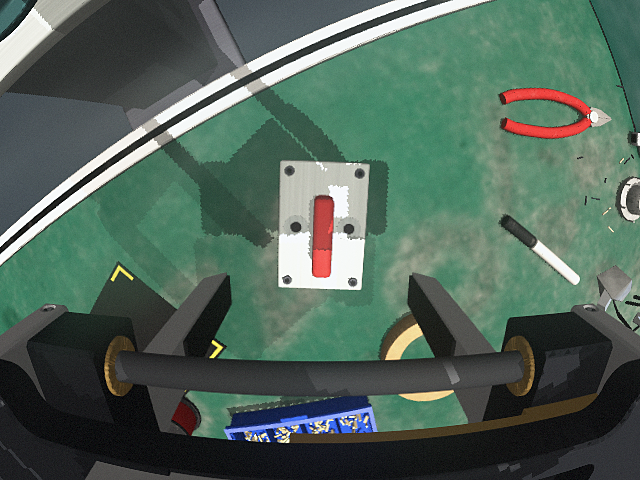

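The wrist picture shows the plate with corners at (279,161), (370,161), (368,290) and (277,290), and the red bar along its middle at about (323,236). I'll put those pixels onto their planes.

```bash
cat >> h.py <<'E'
def wray(m,px,z):
    n=cv2.fisheye.undistortPoints(np.float64(px).reshape(-1,1,2),np.float64(m["camera_matrix"]),np.zeros(4))[:,0]
    R=cv2.Rodrigues(np.float64(m["rvec"]))[0]; C=-R.T@np.ravel(m["tvec"])
    d=np.c_[n,np.ones(len(n))]@R
    return (C+d*((z-C[2])/d[:,2])[:,None])[:,:2]
def rep(n,w):
    q=cv2.minAreaRect(np.float32(w*1000)); c=cv2.boxPoints(q); e=max([c[1]-c[0],c[2]-c[1]],key=np.linalg.norm)
    print(n,"c",np.round(np.array(q[0])/1000,4),"size",np.round(q[1],1),"yaw",round((np.degrees(np.arctan2(e[1],e[0]))+90)%180-90,2))
E
python3 - <<'E'
from h import *
import pickle
m=pickle.load(open("m1.pkl","rb")); im=cv2.imread("pics/w1.png"); h=cv2.cvtColor(im,cv2.COLOR_BGR2HSV).astype(int)
s=h.copy(); roi=np.zeros(h.shape[:2],bool); roi[150:300,265:382]=1
p=roi&(h[...,1]<60)&(h[...,2]>90); k=cv2.convexHull(box(p)[0]); rep("plate",wray(m,k,.012))
r=roi&((h[...,0]<8)|(h[...,0]>172))&(h[...,1]>150)
k=cv2.convexHull(box(r)[0]); rep("bar",wray(m,k,.056))
print(wray(m,[[279,161],[370,161],[368,290],[277,290]],.012).mean(0))
E
```

```text
plate c [0.4857 0.2173] size [ 92.3 133.7] yaw -27.89
bar c [0.4823 0.2256] size [14.9 64. ] yaw -27.69
[0.48389218 0.22666312]
```

>>> play_rows(
  translation=[
    [0.33,0.07,0],
    [0,0,0.5],
    [0,0,0.6],
    [0,0,0.6],
    [0,0,0.3],
    [0,0,0],
    [0,0,0],
  ],
  twist=[
    [0,0,0.38],
    [0,0,0],
    [0,0,0],
    [0,0,0],
    [0,0,0],
    [0,0,0],
    [0,0,0],
  ],
  gripper=[1,1,1,1,1,1,1],
)

```text
time: 2.85
tool_pos: [0.4708, 0.2334, 0.2816]
ee_rot: [3.141, 0.001, 2.659]
wrist_force: [-0.6, -0.1, 0.3]
width: 0.0943
finger_force: 0.0
```

```bash
python3 - <<'E'
from h import *
m=robot.camera_model("wrist"); im=robot.snapshot("wrist")[:,:,::-1]; cv2.imwrite("pics/w2.png",im)
P=[];E=[]
for i in range(4):
    o=robot.get_obs();P.append(o["tool_pos"]);E.append(o["ee_rot"]); robot.spot_point("plate_red_bar","wrist")
print(np.round(P,4),np.round(E,4))
h=cv2.cvtColor(im,cv2.COLOR_BGR2HSV).astype(int)
r=((h[...,0]<8)|(h[...,0]>172))&(h[...,1]>150); r[:100]=0;r[:,:230]=0;r[:,420:]=0
k=box(r)[0]; print(cv2.boundingRect(k)); rep("bar",wray(m,cv2.convexHull(k),.056))
E
```

```text
[[0.4711 0.2333 0.2822]
 [0.4712 0.2333 0.2824]
 [0.4712 0.2332 0.2824]
 [0.4712 0.2331 0.2822]] [[3.1396e+00 1.6000e-03 2.6592e+00]
 [3.1392e+00 1.9000e-03 2.6590e+00]
 [3.1392e+00 1.9000e-03 2.6589e+00]
 [3.1394e+00 1.8000e-03 2.6588e+00]]
(306, 242, 25, 99)
bar c [0.4821 0.2262] size [15.1 64.3] yaw -28.32
```

View pics/w2.png

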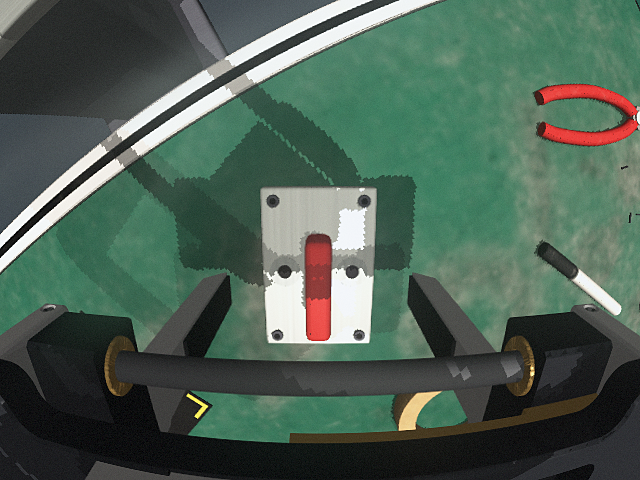

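The fingers straddle the bar at (318,287), lined up with it and clear of it on both sides. I'll lower and grip.

>>> play_rows(
  translation=[
    [0,-0.03,0.5],
    [0,0,0.5],
    [0,0,0.35],
    [0,0,0.13],
    [0,0,0],
    [0,0,0],
  ],
  twist=[
    [0,0,0],
    [0,0,0],
    [0,0,0],
    [0,0,0],
    [0,0,0],
    [0,0,0],
  ],
  gripper=[1,1,1,1,1,1],
)

```text
time: 3.7
tool_pos: [0.4707, 0.232, 0.2223]
ee_rot: [3.14, 0.001, 2.659]
wrist_force: [0.7, 0.0, 0.6]
width: 0.094
finger_force: 0.0
```

>>> play_rows(
  translation=[
    [0,0,0],
    [0,0,0],
    [0,0,0],
    [0,0,0],
    [0,0,0],
    [0,0,0],
    [0,0,0],
    [0,0,0],
  ],
  twist=[
    [0,0,0],
    [0,0,0],
    [0,0,0],
    [0,0,0],
    [0,0,0],
    [0,0,0],
    [0,0,0],
    [0,0,0],
  ],
  gripper=[-1,-1,-1,-1,-1,-1,-1,-1],
)

```text
time: 4.5
tool_pos: [0.4703, 0.2318, 0.2215]
ee_rot: [3.142, -0.0, 2.659]
wrist_force: [0.1, -0.2, 0.5]
width: 0.0334
finger_force: 0.0
```

>>> play_rows(
  translation=[
    [0,0,0],
    [0,0,0],
    [0,0,0],
    [0,0,0],
    [0,0,0],
    [0,0,0],
  ],
  twist=[
    [0,0,0],
    [0,0,0],
    [0,0,0],
    [0,0,0],
    [0,0,0],
    [0,0,0],
  ],
  gripper=[-1,-1,-1,-1,-1,-1],
)

```text
time: 5.1
tool_pos: [0.4703, 0.232, 0.2215]
ee_rot: [3.141, 0.0, 2.659]
wrist_force: [0.9, 0.6, -1.2]
width: 0.0156
finger_force: 30.0
```

The bar is gripped at 15.6 mm width and 30 N. I'll work out the slide rows.

```bash
cat >> h.py <<'E'
def plan(p,psi,goal,psig,w):
    w=np.array(w)/sum(w); p=np.array(p);d=np.array(goal)-p
    for f in w:
        dr=round(-(psig-psi)/.1*1,9) if 0 else None
    a=psi; T=psig-psi; c=p.copy(); s=0
    for f in w:
        s+=f; e=p+d*s-c
        x=round((np.cos(a)*e[0]+np.sin(a)*e[1])/.04,2); y=round((np.sin(a)*e[0]-np.cos(a)*e[1])/.04,2)
        c=c+.04*(x*np.array([np.cos(a),np.sin(a)])+y*np.array([np.sin(a),-np.cos(a)]))
        t=round(-(psi+T*s-a)/.1,2); a-=t*.1
        print([x,y,0],[0,0,t])
    print(c,a)
E
python3 - <<'E'
from h import *
plan([.4704,.232],2.659,[.5019,-.0101],np.radians(204.7),[.4,.8]+[1]*20+[.6,.2])
E
```

```text
[np.float64(-0.06), np.float64(-0.09), 0] [0, 0, np.float64(-0.17)]
[np.float64(-0.13), np.float64(-0.18), 0] [0, 0, np.float64(-0.33)]
[np.float64(-0.15), np.float64(-0.24), 0] [0, 0, np.float64(-0.41)]
[np.float64(-0.13), np.float64(-0.24), 0] [0, 0, np.float64(-0.42)]
[np.float64(-0.13), np.float64(-0.25), 0] [0, 0, np.float64(-0.41)]
[np.float64(-0.12), np.float64(-0.25), 0] [0, 0, np.float64(-0.42)]
[np.float64(-0.11), np.float64(-0.25), 0] [0, 0, np.float64(-0.41)]
[np.float64(-0.09), np.float64(-0.26), 0] [0, 0, np.float64(-0.42)]
[np.float64(-0.09), np.float64(-0.27), 0] [0, 0, np.float64(-0.42)]
[np.float64(-0.07), np.float64(-0.26), 0] [0, 0, np.float64(-0.41)]
[np.float64(-0.07), np.float64(-0.28), 0] [0, 0, np.float64(-0.42)]
[np.float64(-0.05), np.float64(-0.27), 0] [0, 0, np.float64(-0.41)]
[np.float64(-0.04), np.float64(-0.27), 0] [0, 0, np.float64(-0.42)]
[np.float64(-0.03), np.float64(-0.28), 0] [0, 0, np.float64(-0.41)]
[np.float64(-0.02), np.float64(-0.27), 0] [0, 0, np.float64(-0.42)]
[np.float64(-0.0), np.float64(-0.28), 0] [0, 0, np.float64(-0.41)]
[np.float64(0.0), np.float64(-0.28), 0] [0, 0, np.float64(-0.42)]
[np.float64(0.02), np.float64(-0.28), 0] [0, 0, np.float64(-0.41)]
[np.float64(0.03), np.float64(-0.27), 0] [0, 0, np.float64(-0.42)]
[np.float64(0.04), np.float64(-0.28), 0] [0, 0, np.float64(-0.41)]
[np.float64(0.05), np.float64(-0.27), 0] [0, 0, np.float64(-0.42)]
[np.float64(0.06), np.float64(-0.27), 0] [0, 0, np.float64(-0.41)]
[np.float64(0.05), np.float64(-0.16), 0] [0, 0, np.float64(-0.25)]
[np.float64(0.01), np.float64(-0.05), 0] [0, 0, np.float64(-0.09)]
[ 0.50193603 -0.00995342] 3.572999999999997
```

>>> play_rows(
  translation=[
    [-0.06,-0.09,0],
    [-0.13,-0.18,0],
    [-0.15,-0.24,0],
    [-0.13,-0.24,0],
    [-0.13,-0.25,0],
    [-0.12,-0.25,0],
    [-0.11,-0.25,0],
    [-0.09,-0.26,0],
  ],
  twist=[
    [0,0,-0.17],
    [0,0,-0.33],
    [0,0,-0.41],
    [0,0,-0.42],
    [0,0,-0.41],
    [0,0,-0.42],
    [0,0,-0.41],
    [0,0,-0.42],
  ],
  gripper=[-1,-1,-1,-1,-1,-1,-1,-1],
)

```text
time: 5.9
tool_pos: [0.4803, 0.1523, 0.2215]
ee_rot: [3.141, -0.001, 2.96]
wrist_force: [0.4, 1.0, -1.1]
width: 0.0157
finger_force: 30.0
```

>>> play_rows(
  translation=[
    [-0.09,-0.27,0],
    [-0.07,-0.26,0],
    [-0.07,-0.28,0],
    [-0.05,-0.27,0],
    [-0.04,-0.27,0],
    [-0.03,-0.28,0],
    [-0.02,-0.27,0],
    [0,-0.28,0],
  ],
  twist=[
    [0,0,-0.42],
    [0,0,-0.41],
    [0,0,-0.42],
    [0,0,-0.41],
    [0,0,-0.42],
    [0,0,-0.41],
    [0,0,-0.42],
    [0,0,-0.41],
  ],
  gripper=[-1,-1,-1,-1,-1,-1,-1,-1],
)

```text
time: 6.7
tool_pos: [0.4917, 0.0642, 0.2215]
ee_rot: [3.141, -0.001, -2.991]
wrist_force: [-0.5, 1.4, 0.6]
width: 0.0162
finger_force: 30.0
```

```bash
python3 - <<'E'
from h import *
m=robot.camera_model("wrist"); im=robot.snapshot("wrist")[:,:,::-1]; cv2.imwrite("pics/w3.png",im)
import pickle; pickle.dump(m,open("m3.pkl","wb"))
o=robot.get_obs();print(o["tool_pos"],o["ee_rot"],o["wrist_force"],o["joint_positions"])
print([(d["score"],d["centre"]) for d in robot.spot_point("pad","wrist")])
E
```

```text
[0.4918472  0.06285095 0.22150248] [-3.14032821e+00 -8.63228594e-04 -2.99088096e+00] [-1.15562659 -2.55857021  0.97269746] [ 1.31205940e-02  8.09509273e-02  1.75288415e+00 -1.41946547e-03
  1.30843947e+00 -1.70801935e+00]
[(0.79, [0.5147, -0.0116, -0.0023])]
```

View pics/w3.png

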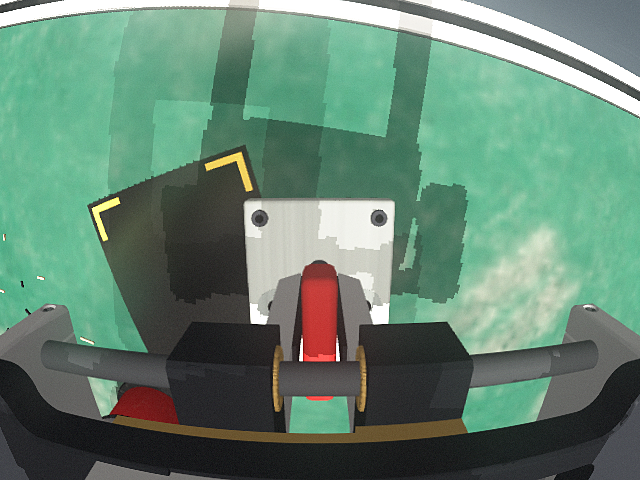

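The plate is flat and square to the gripper, with its near corners at (246,200) and (393,200). The pad's near corners are at (90,207) and (245,148). Carrying on with the slide.

>>> play_rows(
  translation=[
    [0,-0.28,0],
    [0.02,-0.28,0],
    [0.03,-0.27,0],
    [0.04,-0.28,0],
    [0.05,-0.27,0],
    [0.06,-0.27,0],
    [0.05,-0.16,0],
    [0.01,-0.05,0],
  ],
  twist=[
    [0,0,-0.42],
    [0,0,-0.41],
    [0,0,-0.42],
    [0,0,-0.41],
    [0,0,-0.42],
    [0,0,-0.41],
    [0,0,-0.25],
    [0,0,-0.09],
  ],
  gripper=[-1,-1,-1,-1,-1,-1,-1,-1],
)

```text
time: 7.6
tool_pos: [0.5015, -0.01, 0.2215]
ee_rot: [3.14, -0.0, -2.711]
wrist_force: [-1.6, 3.0, 1.1]
width: 0.0156
finger_force: 30.0
```

>>> play_rows(
  translation=[
    [0,0,0],
    [0,0,0],
  ],
  twist=[
    [0,0,0],
    [0,0,0],
  ],
  gripper=[-1,-1],
)

```text
time: 7.8
tool_pos: [0.5015, -0.0099, 0.2215]
ee_rot: [3.142, -0.001, -2.711]
wrist_force: [-2.0, 0.6, 2.1]
width: 0.0155
finger_force: 30.0
```

```bash
python3 - <<'E'
from h import *
m=robot.camera_model("wrist"); im=robot.snapshot("wrist")[:,:,::-1]; cv2.imwrite("pics/w4.png",im)
import pickle; pickle.dump(m,open("m4.pkl","wb"))
o=robot.get_obs();print(o["time"],o["tool_pos"],o["ee_rot"],o["wrist_force"])
s=robot.snapshot("scene")[:,:,::-1]; d=robot.snapshot("side")[:,:,::-1]; cv2.imwrite("pics/scene4.png",s);cv2.imwrite("pics/side4.png",d)
v=np.hstack([cv2.resize(s[170:300,250:420],(510,390)),cv2.resize(d[190:290,230:360],(290,223+167))]); cv2.imwrite("pics/c4.png",v)
E
```

```text
7.85 [ 0.50152196 -0.00990287  0.22151039] [ 3.14157893e+00 -7.70462891e-04 -2.71035439e+00] [-1.91969747  0.62031488  0.76260813]
```

View pics/w4.png

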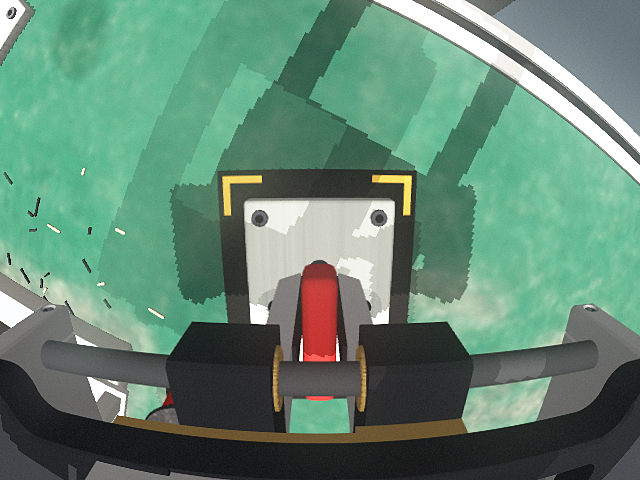

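View pics/c4.png

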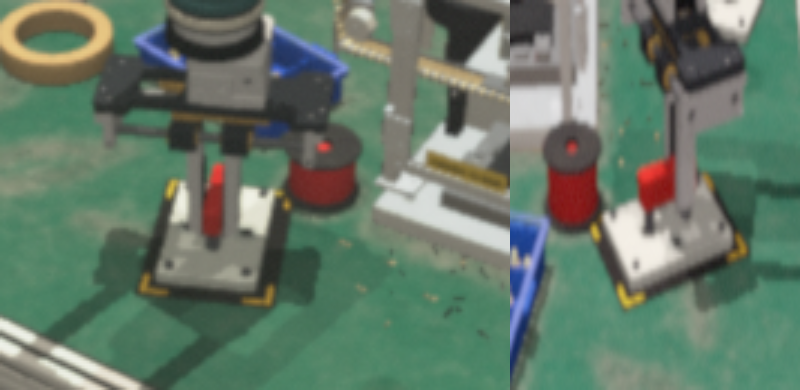

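The plate is on the pad. The pad's near corners are at (219,171) and (416,171), and the plate's top corners at (245,200) and (394,200). I'll measure what error is left.

```bash
python3 - <<'E'
from h import *
import pickle
m=pickle.load(open("m4.pkl","rb")); g=cv2.cvtColor(cv2.imread("pics/w4.png"),cv2.COLOR_BGR2GRAY).astype(int)
# edge along rows/cols by largest gradient, subpixel-less
def col(r,a,b,s): q=g[r,a:b]; return a+np.argmax(s*np.diff(q))+.5
def row(c,a,b,s): q=g[a:b,c]; return a+np.argmax(s*np.diff(q))+.5
a=np.radians(204.7); ux=np.array([np.cos(a),np.sin(a)]);uy=np.array([np.sin(a),-np.cos(a)])
def line(px,z):
    w=wray(m,px,z); return np.c_[w@ux,w@uy]
L=range(225,300,10); C=range(270,366,8)
for n,z,pl,pr,pt in(("pad",0,[(col(r,210,235,-1)+.0,r) for r in L],[(col(r,402,428,1),r) for r in L],[(c,row(c,160,180,-1)) for c in C]),
                 ("plate",.012,[(col(r,236,256,1),r) for r in L],[(col(r,384,402,-1),r) for r in L],[(c,row(c,188,206,1)) for c in C])):
    l,r,t=line(pl,z),line(pr,z),line(pt,z)
    print(n,"left",np.round(np.median(l[:,1]),4),"right",np.round(np.median(r[:,1]),4),"mid",(np.median(l[:,1])+np.median(r[:,1]))/2,"near end",np.median(t[:,0]),
     "slopes deg",[round(float(np.degrees(np.polyfit(p,q,1)[0])),2) for p,q in((l[:,0],l[:,1]),(r[:,0],r[:,1]),(t[:,1],t[:,0]))])
    print(np.round(np.array(pl)[:,0],1),np.round(np.array(pr)[:,0],1),np.round(np.array(pt)[:,1],1))
E
```

```text
pad left -0.2757 right -0.1649 mid -0.22028442306098728 near end -0.38943662793353934 slopes deg [0.82, -0.13, 0.16]
[219.5 220.5 220.5 221.5 222.5 223.5 223.5 223.5] [413.5 413.5 412.5 417.5 412.5 410.5 409.5 409.5] [169.5 168.5 168.5 168.5 168.5 168.5 168.5 168.5 168.5 168.5 168.5 168.5]
plate left -0.2586 right -0.1793 mid -0.21891879711815274 near end -0.4037214557392186 slopes deg [-0.07, -0.1, -0.08]
[244.5 244.5 245.5 245.5 246.5 247.5 247.5 248.5] [393.5 393.5 392.5 392.5 391.5 391.5 390.5 389.5] [197.5 197.5 197.5 197.5 197.5 197.5 197.5 197.5 197.5 197.5 197.5 197.5]
```

The residuals are about 1.4 mm across, 0.7 mm along and 0.3° or less in yaw. I'll nudge the plate, release partway and lift.

>>> play_rows(
  translation=[
    [-0.02,-0.03,0],
    [0,0,0],
    [0,0,0],
    [0,0,0],
    [0,0,0],
    [0,0,0],
    [0,0,0],
    [0,0,0],
  ],
  twist=[
    [0,0,0],
    [0,0,0],
    [0,0,0],
    [0,0,0],
    [0,0,0],
    [0,0,0],
    [0,0,0],
    [0,0,0],
  ],
  gripper=[-1,-1,-1,-0.2,-0.2,-0.2,-0.2,-0.2],
)

```text
time: 8.75
tool_pos: [0.5031, -0.011, 0.2214]
ee_rot: [-3.141, 0.0, -2.711]
wrist_force: [-1.0, 1.0, 0.6]
width: 0.0375
finger_force: 0.0
```

>>> play_rows(
  translation=[
    [0,0,-0.2],
    [0,0,-0.5],
    [0,0,-0.5],
    [0,0,-0.6],
    [0,0,-0.6],
    [0,0,-0.6],
    [0,0,-0.5],
    [0,0,-0.2],
  ],
  twist=[
    [0,0,0],
    [0,0,0],
    [0,0,0],
    [0,0,0],
    [0,0,0],
    [0,0,0],
    [0,0,0],
    [0,0,0],
  ],
  gripper=[-0.2,-0.2,-0.2,-0.2,-0.2,-0.2,-0.2,-0.2],
)

```text
time: 9.55
tool_pos: [0.5033, -0.0109, 0.3727]
ee_rot: [-3.139, 0.005, -2.71]
wrist_force: [-0.2, 0.5, 0.6]
width: 0.0376
finger_force: 0.0
```

>>> play_rows(
  translation=[
    [0,0,0],
    [0,0,0],
  ],
  twist=[
    [0,0,0],
    [0,0,0],
  ],
  gripper=[-0.2,-0.2],
)

```text
time: 9.75
tool_pos: [0.5028, -0.0109, 0.3687]
ee_rot: [3.141, -0.001, -2.71]
wrist_force: [-0.1, 0.2, 0.2]
width: 0.0378
finger_force: 0.0
```

```bash
python3 - <<'E'
from h import *
m=robot.camera_model("wrist"); im=robot.snapshot("wrist")[:,:,::-1]; cv2.imwrite("pics/w5.png",im)
import pickle; pickle.dump(m,open("m5.pkl","wb"))
o=robot.get_obs();print(o["time"],o["tool_pos"],o["wrist_force"],o["width"])
for n in("plate_red_bar","plate_blue_bar","pad"): print(n,[(d["score"],d["centre"]) for d in robot.spot_point(n,"wrist")][:2])
E
```

```text
9.8 [ 0.50271128 -0.01084408  0.36810623] [ 0.31477892  0.11295743 -1.02986615] 0.03737368563328183
plate_red_bar [(0.65, [0.5169, -0.0053, 0.0449])]
plate_blue_bar [(0.69, [0.4603, -0.321, 0.043])]
pad []
```

View pics/w5.png

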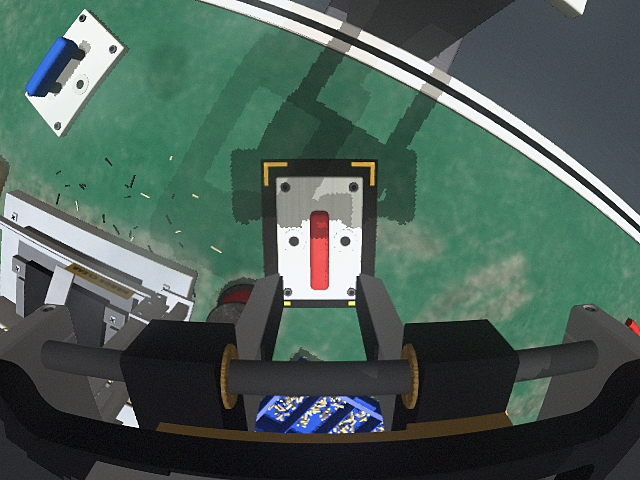

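The fingers are clear and the plate sits inside the pad, with pad corners (262,159) and (378,159) and plate corners (276,177), (364,177) and (275,301). The blue plate hasn't moved. One last measurement.

```bash
python3 - <<'E'
from h import *
import pickle
m=pickle.load(open("m5.pkl","rb")); im=cv2.imread("pics/w5.png"); g=im.max(2).astype(int)
a=np.radians(204.7); ux=np.array([np.cos(a),np.sin(a)]);uy=np.array([np.sin(a),-np.cos(a)])
def f(px,z,k): return np.median(wray(m,px,z)@(ux,uy)[k])
col=lambda r,A,B,s:(A+np.argmax(s*np.diff(g[r,A:B]))+1,r)
row=lambda c,A,B,s:(c,A+np.argmax(s*np.diff(g[A:B,c]))+1)
L=range(185,260,4);C=[*range(292,302,2),*range(336,348,2)]
pl,pr=f([col(r,256,268,-1) for r in L],0,1),f([col(r,371,384,1) for r in L],0,1)
al,ar=f([col(r,269,283,1) for r in L],.012,1),f([col(r,358,370,-1) for r in L],.012,1)
pn,pf=f([row(c,152,164,-1) for c in C],0,0),f([row(c,303,316,1) for c in C],0,0)
an,af=f([row(c,170,184,1) for c in C],.012,0),f([row(c,292,303,-1) for c in C],.012,0)
print("pad",pr-pl,pn-pf,"plate",ar-al,an-af); print("err across",(al+ar-pl-pr)/2,"along near",an-pn+.015,"along mid",(an+af-pn-pf)/2)
p=[col(r,269,283,1) for r in L];q=[col(r,256,268,-1) for r in L]
print([np.degrees(np.arctan(np.polyfit(w@ux,w@uy,1)[0])) for w in(wray(m,p,.012),wray(m,q,0))])
E
```

```text
pad 0.11096368323847464 0.1507640779011825 plate 0.0795052882811001 0.12038222755170791
err across 8.151028962467832e-05 along near -0.0010109593255235444 along mid -0.0008200341507862419
[np.float64(-0.357345756578798), np.float64(0.3350853786517696)]
```

The plate is centred to within 1 mm and aligned to within about 0.7°, so I'm handing the job in.

```bash
python3 -c "
from bench import robot
print(robot.close_job())"
```

```text
the job is handed in; nothing more can be done
None
```

The red-bar plate was slid flat along the bench onto the pad and released there: centred to about 1 mm, long side along the pad's long side to about 0.7°, blue-bar plate left where it was, job handed in at about 10 s of the 42 s allowed.

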